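# Tighten a dropper bottle's cap with the slip-clutch driver

### The arm

A 7-joint arm with a two-finger parallel gripper is mounted at the origin on the work surface. World frame = base frame: x ahead of the robot, y to its left, z up, the work surface at z = 0. Lengths are in m, angles in rad, forces in N, time in s.
With the tool pointing down it reaches from about 0.4 to 0.85 m from the base axis. Payload 10.4 kg.
Tool frame: the origin (TCP) lies at the very end of the fingers, on their centre line; the grasp point (between the pads) lies 19 mm behind it; z points along the fingers, y is the direction in which the jaws open and shut (so a half turn about z gives the same grasp; the last joint's range is limited). The gripper opens to 85 mm and grips with 20 to 120 N. Pads are 22 mm wide; open, the fingers measure 114 mm over their backs; the gripper's body (76 mm by 85 mm) begins 54 mm behind the grasp point. The pads swing forward as they close: fully open they stand 13 mm farther back than shut.
Start: joints at [-1.194, 0.332, -0.065, 1.46, 0.022, 1.35, -0.088], TCP at [0.243, 0.576, 0.231] pointing down, gripper open.
Joint ranges: [-2.6, 2.6], [-0.5, 2.12], [-1.47, 1.34], [0.16, 2.42], [-1.27, 4.41], [0.06, 2.06], [-2.6, 2.6]. Speed limits (rad/s): [2.22, 2.22, 2.79, 2.79, 3.14, 3.14, 3.14].

### API

Orientations are given as a unit quaternion [x, y, z, w].
In Python, from workcell import get_obs, camera, camera_info, hand_in gives the robot as it stands.
- The arm moves only by the tool move_arm, never from a script. Its argument "moves" is a list of rows, each a list of 3 entries, a list of its own where there are three numbers: the shift along the tool's x, y, z in units of 25 mm (1.0 is 25 mm), then the turn, a rotation vector about the tool's x, y, z in degrees, then the opening, from 0 (shut) to 1 (fully open). A call has 1 to 5 rows; each row shifts and turns the commanded pose from where the row before left it, along the tool's axes as they then stand; what a row does not reach is not made up. A row lasts 1/8 s, in which the tool goes at most 62.5 mm and 10.7 degrees, less where a joint would pass 70% of its speed; a pose out of reach is approached as far as the arm can. A call is refused whole if a number of a shift passes 1 or a number of a turn 10.7, either way. A call with a gripper value outside its range is refused whole. The fingers move at their own pace and stop on an object; "squeeze" is the grip in N (left out, the last holds). Time passes only in rows, so rows that do not move let the fingers close. It gives the time, the measured TCP pose, the force and the opening at its end, in the units of the state.
- get_obs(): the state, without advancing time (a new reading comes with each control period).
- camera(name): name is "scene" or "top" or "wrist"; returns the picture (480x640x3 uint8, red, green, blue); there is no depth.
- camera_info(name): a dict with "fx", "fy", "cx", "cy" (pixels), "origin" and "rotation" of the camera in the world. Camera axes: x right, y down, z forward; pixel columns grow to the right and rows downward; lengths in m; the calibration is good to about 2 mm. A picture is of the moment at which its call begins: read the wrist's pose just before it. camera_info takes no time and is no camera call; for the wrist camera it gives the pose at the moment of the call.
- hand_in(): hands the job in, once; it reports no verdict.
The state is a dict: "clock": time; "joint_pos": joint angles; "joint_velocities": joint speeds; "tau": joint torques, N m; "position": TCP position; "ee_rot": TCP orientation; "ft_force": force on the tool from outside, world axes, zero at the start; "torque": the same for the moment, N m; "grip_width": opening from 0.0 (shut) to 1.0 (fully open).
Only numpy, scipy, OpenCV 4.12 (cv2) and the standard library are available. Lean on these libraries where they do the work, as an engineer would, in place of code of your own. Each camera call takes 0.05 s, during which the arm holds its last target. There are 200 camera calls.

### The job

At the bottling bench, tighten the cap of the amber bottle: turn the orange cap driver clockwise, seen from above, until the cap is tight and the clutch slips, then stop at once, with the handle's red mark only some 10 to 25 degrees past the white mark, let go and move clear. Do not turn it back, and leave the blue driver as it is.

Things in the scene. Friction and masses are not known exactly. Their poses are not given: they have to be found in the camera images.
- orange_handle (a point): centre of the orange grip bar of the cap driver on the clamped amber bottle: 64 mm long (point x), 14 wide (y), 30 tall (z, up), 128 mm above the table, on the vertical turning axis. Under it: neck 16 mm thick, 11 long; steel disc 42 mm across, red mark, top at 102 mm; dark chuck 60 mm across, white mark, top at 96 mm. Jig 100 x 90 mm, fixed, any yaw. Grip the bar across its width.
- cap_orange (a joint): turn of the amber bottle's cap and the chuck on it, rad, growing clockwise seen from above. Starts loose, anywhere from 0 to 0.7; turns easily with the handle (0.04 N m); tight, against a stop, at 0.9. Turning the handle back would loosen it.
- driver_orange (a joint): slip of the orange handle against the chuck, rad, growing clockwise: 0 at the start (red and white marks in line) and while the cap still turns, which is for the first 0.2 to 0.9 rad of turning. With the cap tight the clutch slips at 0.2 N m and this grows as the handle is turned on; it stays where it is left.
- blue_handle_end (a point): point on the bystander, a blue cap driver of the same make and size on a green bottle in a like jig: at half height of its grip bar, 30 mm from its turning axis along the bar (along this point's x axis), 128 mm above the table.

How it is judged:
At the end, for the whole second after the job is handed in: the amber bottle's cap is tight (cap joint above 0.84 rad of 0.9) and the orange driver has slipped by 0.08 to 0.52 rad (5 to 30 degrees) (value of joint cap_orange above 0.84 rad and value of joint driver_orange between 0.08 and 0.52 rad); the robot touches nothing.
It fails at once if the orange driver's clutch is run on past 0.52 rad of slip (value of joint driver_orange above 0.52 rad).
It fails at once if the blue driver is turned: its bar's end moves by more than 10 mm (distance of blue_handle_end from where it was at the start of the episode above 0.01 m).
It also fails if it takes over 35 s, if anything falls off the work surface, if the arm or the gripper's body presses on something with over 40 N, if the wrist force passes 120 N, or if a joint passes its speed limit or range.

## Working session

There is one attempt and no reset: what is moved stays moved. The work goes in short steps, Python scripts to look and compute and a tool call to move; the robot and the scene stay as the last step left them, time stands still between calls to the robot, and variables do not carry over. Pictures are saved under pics/ and viewed, about 8 in all and at most 12, crops included, and the job is handed in when it is done.

Besides the shell and the picture viewer there is one more tool, called as name(argument=value, ...), one argument or row to a line, values as JSON. move_arm: Moves the arm, as the interface text tells. Its arguments: {"type":"object","properties":{"moves":{"type":"array","items":{"type":"array"}},"squeeze":{"type":"number"}},"required":["moves"]}

```bash
mkdir -p pics; ls; cat > h.py <<'E'
import numpy as np, cv2
from scipy.spatial.transform import Rotation as R
from workcell import get_obs, camera, camera_info, hand_in
def save(n,im): cv2.imwrite(f'pics/{n}.png',cv2.cvtColor(im,cv2.COLOR_RGB2BGR))
def ray(ci,u,v,z):
    d=np.array(ci['rotation'])@np.array([(u-ci['cx'])/ci['fx'],(v-ci['cy'])/ci['fy'],1.])
    o=np.array(ci['origin']); return o+d*(z-o[2])/d[2]
def proj(ci,p):
    q=np.array(ci['rotation']).T@(np.array(p)-np.array(ci['origin']))
    return np.array([ci['fx']*q[0]/q[2]+ci['cx'],ci['fy']*q[1]/q[2]+ci['cy']])
E
python3 - <<'E'
from h import *
print(get_obs())
for n in ['scene','top']:
    ci=camera_info(n); print(n,ci); im=camera(n); save(n+'0',im)
E
```

```text
pics
{'clock': 0.0, 'joint_pos': array([-1.19356881,  0.33286086, -0.06469043,  1.46094559,  0.0215796 ,
        1.34988922, -0.08853434]), 'joint_velocities': array([ 1.23121955e-04, -5.66974724e-04,  1.18963482e-03, -1.18696685e-03,
        3.55253377e-05, -7.80659166e-04, -2.03353962e-03]), 'tau': array([-1.94413115e-03, -6.25448656e+01,  4.74607525e-02, -3.91596794e+01,
        1.60097791e-02,  9.84658574e-03,  3.25253143e-05]), 'position': array([0.24314533, 0.57535865, 0.23052073]), 'ee_rot': array([ 1.98597891e-01,  9.80080804e-01, -6.94667997e-04, -1.15873381e-04]), 'ft_force': array([-0.53915395, -0.42945464, -0.47666167]), 'torque': array([-0.02334731,  0.02604016, -0.02624212]), 'grip_width': 1.001527481950632}
scene {'fx': 437.5154426143281, 'fy': 437.5154426143281, 'cx': 327.825334148053, 'cy': 242.34206366203057, 'origin': array([ 0.96776945, -0.33201157,  0.50622811]), 'rotation': array([ 0.7993244 ,  0.37486112, -0.20603413, -0.42203031])}
top {'fx': 583.7258150890798, 'fy': 583.7258150890798, 'cx': 313.46314230238585, 'cy': 242.20259079668187, 'origin': array([0.39480205, 0.00635915, 0.93233333]), 'rotation': array([-0.70215978,  0.70613061, -0.0751427 ,  0.0520075 ])}
```

Rotation is a quaternion; I'll fix the helper while viewing.

```bash
sed -i "s/np.array(ci\['rotation'\])/R.from_quat(ci['rotation']).as_matrix()/" h.py
python3 - <<'E'
from h import *
a=cv2.imread('pics/scene0.png');b=cv2.imread('pics/top0.png')
cv2.imwrite('pics/both0.png',cv2.resize(np.hstack([a,b]),(800,300),interpolation=cv2.INTER_AREA))
E
```

```text
(no output)
```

View pics/top0.png

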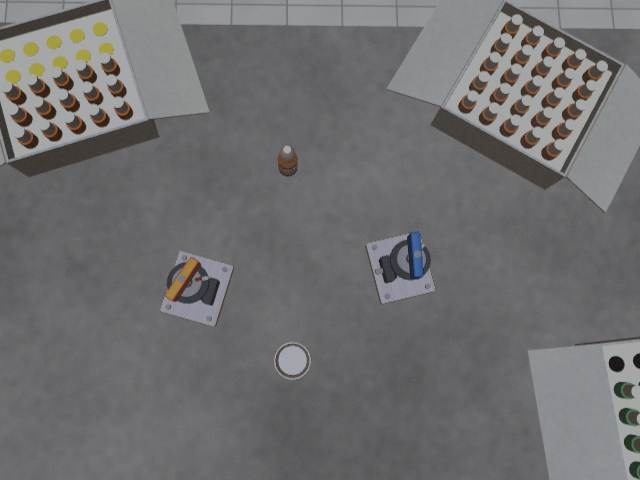

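View pics/scene0.png

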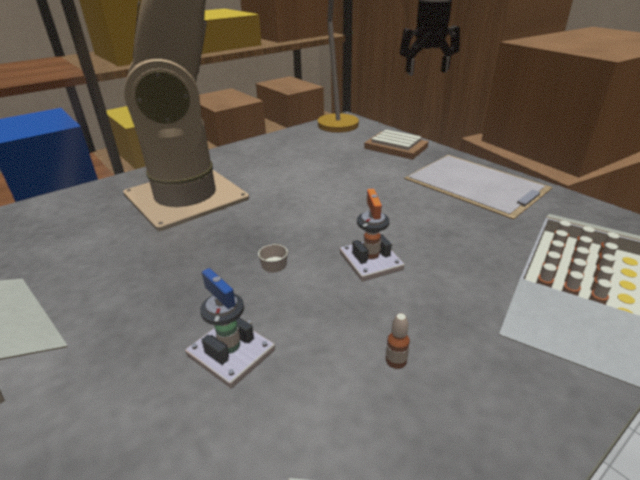

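The top view shows the orange bar near (183,280) and the blue one near (416,255); a loose bottle is at (288,160) and a cup at (293,360). The scene view confirms this, with orange at (374,205). The next step is to measure them.

```bash
cat >> h.py <<'E'
def mask(im,col):
    h=cv2.cvtColor(im,cv2.COLOR_RGB2HSV)
    lo,hi=((7,150,130),(22,255,255)) if col=='o' else ((100,130,60),(125,255,255))
    return cv2.inRange(h,lo,hi)
def blob(im,col,box):
    m=mask(im,col); k=np.zeros_like(m); x0,y0,x1,y1=box; k[y0:y1,x0:x1]=m[y0:y1,x0:x1]
    c=max(cv2.findContours(k,0,2)[0],key=cv2.contourArea); return c
E
python3 - <<'E'
from h import *
im={n:cv2.cvtColor(cv2.imread(f'pics/{n}0.png'),cv2.COLOR_BGR2RGB) for n in ['scene','top']}
for n,col,box in [('top','o',(150,240,240,320)),('top','b',(380,220,450,290)),('scene','o',(355,180,395,225)),('scene','b',(195,260,240,312))]:
    ci=camera_info(n); c=blob(im[n],col,box); r=cv2.minAreaRect(c); print(n,col,cv2.contourArea(c),r)
    M=cv2.moments(c); u=(M['m10']/M['m00'],M['m01']/M['m00'])
    for z in (.128,.143): print(z,ray(ci,*u,z))
    if n=='top':
        q=np.array([ray(ci,*p,.143) for p in cv2.boxPoints(r)]); e=[(q[1]-q[0]),(q[2]-q[1])]; e.sort(key=np.linalg.norm)
        print('long',np.linalg.norm(e[1]),'w',np.linalg.norm(e[0]),'yaw',np.degrees(np.arctan2(e[1][1],e[1][0])))
print('tool yaw x axis', R.from_quat(get_obs()['ee_rot']).as_matrix())
E
```

```text
top o 119.5 ((180.9615478515625, 278.30767822265625), (9.15255355834961, 46.594818115234375), 33.690067291259766)
0.128 [0.49585373 0.16025131 0.128     ]
0.143 [0.49396922 0.15738138 0.143     ]
long 0.06199817725096549 w 0.012612412183285075 yaw -32.08298954968232
top b 385.5 ((416.1206970214844, 254.44830322265625), (45.425880432128906, 10.131549835205078), 85.2363510131836)
0.128 [ 0.52326078 -0.16501599  0.128     ]
0.143 [ 0.52086515 -0.16182002  0.143     ]
long 0.06325767628310794 w 0.014191026788273518 yaw -177.6526776779221
scene o 72.5 ((373.5950927734375, 197.9561004638672), (19.136991500854492, 6.565245151519775), 65.224853515625)
0.128 [0.47584533 0.17283481 0.128     ]
0.143 [0.49535436 0.15281331 0.143     ]
scene b 196.5 ((218.71620178222656, 283.14080810546875), (38.28187561035156, 9.139013290405273), 41.82017135620117)
0.128 [ 0.50886007 -0.15631297  0.128     ]
0.143 [ 0.52705978 -0.16328093  0.143     ]
tool yaw x axis [[-9.21135271e-01  3.89242381e-01 -4.24941322e-04]
 [ 3.89242608e-01  9.21134540e-01 -1.16250226e-03]
 [-6.10670199e-05 -1.23622711e-03 -9.99999234e-01]]
```

move_arm(
  moves=[
    [[-0.97, -0.72, 0], [0, 0, 0], 1],
    [[-0.97, -0.72, 0], [0, 0, 0], 1],
    [[-0.97, -0.72, 0], [0, 0, 0], 1],
    [[-0.97, -0.72, 0], [0, 0, 0], 1],
    [[-0.97, -0.72, 0], [0, 0, 0], 1],
  ],
)

```text
clock: 0.72
position: [0.3202, 0.4446, 0.231]
ee_rot: [0.199, 0.98, -0.0, -0.0]
ft_force: [0.7, 0.1, -0.9]
grip_width: 0.997
```

move_arm(
  moves=[
    [[-0.97, -0.72, 0], [0, 0, 0], 1],
    [[-0.97, -0.72, 0], [0, 0, 0], 1],
    [[-0.97, -0.72, 0], [0, 0, 0], 1],
    [[-0.97, -0.72, 0], [0, 0, 0], 1],
    [[-0.97, -0.72, 0], [0, 0, 0], 1],
  ],
)

```text
clock: 1.35
position: [0.3969, 0.3145, 0.231]
ee_rot: [0.199, 0.98, -0.0, -0.0]
ft_force: [0.2, 0.2, -0.4]
grip_width: 1.0
```

move_arm(
  moves=[
    [[-0.97, -0.72, 0], [0, 0, 0], 1],
    [[-0.97, -0.72, 0], [0, 0, 0], 1],
    [[-0.97, -0.72, 0], [0, 0, 0], 1],
    [[0, 0, 0], [0, 0, 9], 1],
    [[0, 0, 0], [0, 0, 0], 1],
  ],
)

```text
clock: 1.98
position: [0.4424, 0.2373, 0.231]
ee_rot: [0.275, 0.962, -0.0, -0.0]
ft_force: [-0.5, 1.4, 0.4]
grip_width: 0.996
```

```bash
python3 - <<'E'
from h import *
s=get_obs(); Rm=R.from_quat(s['ee_rot']).as_matrix()
print(s['joint_pos'],np.degrees(np.arctan2(Rm[1,0],Rm[0,0])))
ci=camera_info('wrist'); im=camera('wrist'); save('w1',im)
print(ci, proj(ci,[.492,.158,.143]))
print((Rm.T@(np.array([.492,.158,.231])-s['position']))/.025)
E
```

```text
[-0.77491554  0.05535362  0.19976273  1.78974176 -0.01154863  1.29809252
  0.44192362] 148.11272425562262
{'fx': 384.47034195005045, 'fy': 384.47034195005045, 'cx': 321.62609614424747, 'cy': 232.10151018629057, 'origin': array([0.38686358, 0.27388198, 0.37348006]), 'rotation': array([0.86629701, 0.4817494 , 0.06397826, 0.11555862])} [258.71318647 356.6762242 ]
[-3.35879640e+00 -1.64601561e+00  1.32247034e-03]
```

View pics/w1.png

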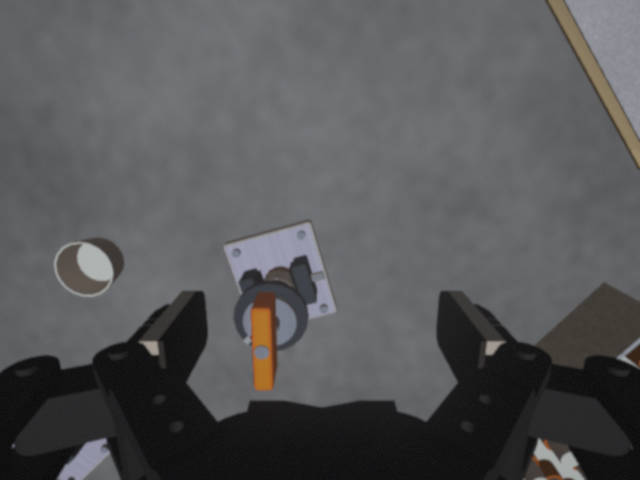

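Wrist view: the orange bar's top face runs from about (262,305) to (264,388), almost along tool x, with the disc and chuck around (272,317). I'll measure the bar on z = 0.143.

```bash
python3 - <<'E'
from h import *
s=get_obs(); Rm=R.from_quat(s['ee_rot']).as_matrix()
im=cv2.cvtColor(cv2.imread('pics/w1.png'),cv2.COLOR_BGR2RGB); ci=camera_info('wrist')
h=cv2.cvtColor(im,cv2.COLOR_RGB2HSV); print(h[315,258:278],h[375,255:276:2])
m=cv2.inRange(h,(5,130,190),(22,255,255)); k=0*m; k[290:400,240:290]=m[290:400,240:290]
k=cv2.morphologyEx(k,cv2.MORPH_CLOSE,np.ones((25,3)))
c=max(cv2.findContours(k,0,2)[0],key=cv2.contourArea); r=cv2.minAreaRect(c); print(r)
q=np.array([ray(ci,*p,.143) for p in cv2.boxPoints(r)]); e=sorted([q[1]-q[0],q[2]-q[1]],key=np.linalg.norm)
ctr=q.mean(0); print(ctr,[np.linalg.norm(x) for x in e],np.degrees(np.arctan2(e[1][1],e[1][0])))
print((Rm.T@(np.array([ctr[0],ctr[1],.231])-s['position']))/.025)
E
```

```text
[[ 17 188 174]
 [ 17 189 174]
 [ 17 192 173]
 [ 17 189 173]
 [ 17 189 173]
 [ 17 187 173]
 [ 17 187 173]
 [ 17 186 174]
 [ 17 190 173]
 [ 16 192 173]
 [ 14 192 173]
 [ 13 191 163]
 [ 12 182 140]
 [ 11 170 108]
 [ 10 145  88]
 [ 10 145  81]
 [  7 115  82]
 [  0  46  88]
 [133  17 106]
 [114  28 129]] [[ 14 194 168]
 [ 16 197 172]
 [ 17 196 172]
 [ 17 197 172]
 [ 17 197 172]
 [ 17 197 172]
 [ 17 197 171]
 [ 16 200 170]
 [ 13 200 162]
 [ 11 170 108]
 [  8  64  95]]Traceback (most recent call last):
  File "<stdin>", line 7, in <module>
ValueError: max() iterable argument is empty
```

```bash
python3 - <<'E'
from h import *
s=get_obs(); Rm=R.from_quat(s['ee_rot']).as_matrix()
im=cv2.cvtColor(cv2.imread('pics/w1.png'),cv2.COLOR_BGR2RGB); ci=camera_info('wrist')
h=cv2.cvtColor(im,cv2.COLOR_RGB2HSV)
m=cv2.inRange(h,(12,130,145),(24,255,255)); k=0*m; k[290:400,240:290]=m[290:400,240:290]
c=np.vstack([x for x in cv2.findContours(k,0,2)[0] if cv2.contourArea(x)>60]); r=cv2.minAreaRect(c); print(r)
q=np.array([ray(ci,*p,.143) for p in cv2.boxPoints(r)]); e=sorted([q[1]-q[0],q[2]-q[1]],key=np.linalg.norm)
ctr=q.mean(0); print(ctr,[np.linalg.norm(x) for x in e],np.degrees(np.arctan2(e[1][1],e[1][0])))
print((Rm.T@(np.array([ctr[0],ctr[1],.231])-s['position']))/.025)
E
```

```text
((261.60595703125, 348.99676513671875), (80.47821044921875, 18.47636604309082), 88.26429748535156)
[0.48906149 0.16296151 0.143     ] [np.float64(0.012154532128167608), np.float64(0.06154862690482764)] -32.11002563636969
[-3.16001945 -1.55747051  0.00324697]
```

```bash
python3 - <<'E'
from h import *
s=get_obs(); Rm=R.from_quat(s['ee_rot']).as_matrix(); ci=camera_info('wrist')
print('under tcp', [proj(ci,s['position']+Rm@np.array([0,0,d])) for d in (-.019,0,.03,.088,.12)])
t=camera_info('top'); im=cv2.cvtColor(cv2.imread('pics/top0.png'),cv2.COLOR_BGR2RGB)
h=cv2.cvtColor(im,cv2.COLOR_RGB2HSV); m=cv2.inRange(h,(5,130,145),(24,255,255)); k=0*m; k[250:310,155:210]=m[250:310,155:210]
c=np.vstack([x for x in cv2.findContours(k,0,2)[0] if cv2.contourArea(x)>10]); r=cv2.minAreaRect(c); print(r,ray(t,*r[0],.143))
E
```

```text
under tcp [array([316.83086848, 321.95837726]), array([317.40328961, 298.95619232]), array([318.07462039, 271.97941961]), array([318.91288662, 238.29450826]), array([319.22697977, 225.6729813 ])]
((180.84616088867188, 278.23077392578125), (8.875202178955078, 46.594818115234375), 33.6900634765625) [0.48951571 0.15935135 0.143     ]
```

move_arm(
  moves=[
    [[-0.8, -0.4, 0], [0, 0, 0], 1],
    [[-0.8, -0.4, 0], [0, 0, 0], 1],
    [[-0.8, -0.4, 0], [0, 0, 0], 1],
    [[-0.7, -0.36, 0], [0, 0, 0], 1],
    [[0, 0, 0], [0, 0, 0], 1],
  ],
)

```text
clock: 2.65
position: [0.488, 0.1627, 0.2312]
ee_rot: [0.274, 0.962, -0.0, 0.0]
ft_force: [-0.1, -0.7, -0.6]
grip_width: 1.001
```

```bash
python3 - <<'E'
from h import *
ci=camera_info('wrist'); im=camera('wrist'); save('w2',im); print(get_obs()['position'],get_obs()['torque'],proj(ci,[.49,.161,.143]))
E
```

```text
[0.48749003 0.16383302 0.23116518] [0.02619698 0.05889183 0.00504787] [318.40735418 242.0988011 ]
```

View pics/w2.png

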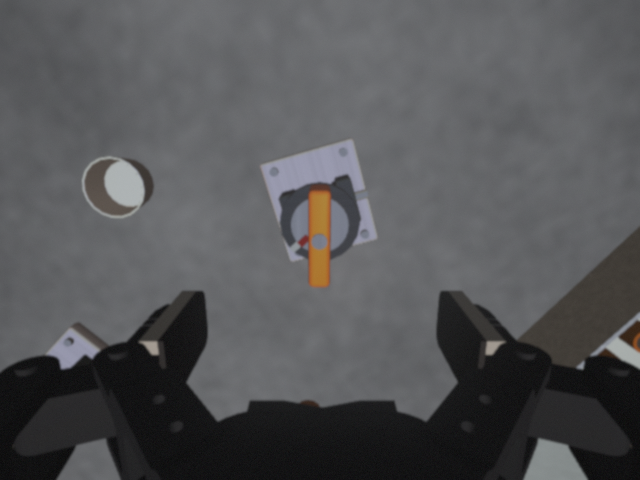

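Aligned: the bar's centre is at (319,239) against (319,238) predicted under the TCP, and it runs parallel to tool x. The red mark is at (304,241) and the white one at (298,246). I'll go down to grip height.

move_arm(
  moves=[
    [[0, 0, 1], [0, 0, 0], 1],
    [[0, 0, 1], [0, 0, 0], 1],
    [[0, 0, 1], [0, 0, 0], 1],
    [[0, 0, 1], [0, 0, 0], 1],
    [[0, 0, 0.7], [0, 0, 0], 1],
  ],
)

```text
clock: 3.32
position: [0.4868, 0.1646, 0.1127]
ee_rot: [0.273, 0.962, -0.0, -0.001]
ft_force: [0.5, -0.5, 0.1]
grip_width: 0.999
```

```bash
python3 - <<'E'
from h import *
s=get_obs(); print(s['position'],s['joint_pos'],s['ft_force'],s['torque'])
E
```

```text
[0.48683389 0.16461599 0.11268379] [-0.66552419  0.19203829  0.27736943  1.90788816 -0.06081868  1.05056911
  0.65406831] [ 0.48023639 -0.45374423  0.0861063 ] [-0.04715712 -0.03017614  0.02105459]
```

move_arm(
  moves=[
    [[-0.1, -0.03, 0], [0, 0, 0], 0.5],
    [[0, 0, 0], [0, 0, 0], 0],
    [[0, 0, 0], [0, 0, 0], 0],
    [[0, 0, 0], [0, 0, 0], 0],
    [[0, 0, 0], [0, 0, 0], 0],
  ],
  squeeze=60,
)

```text
clock: 3.95
position: [0.4892, 0.1604, 0.1145]
ee_rot: [0.275, 0.961, -0.001, -0.0]
ft_force: [-6.6, -4.6, 9.5]
grip_width: 0.151
```

```bash
cat >> h.py <<'E'
def st():
    s=get_obs(); Rm=R.from_quat(s['ee_rot']).as_matrix()
    print(s['clock'],s['position'].round(4),'yaw',np.degrees(np.arctan2(Rm[1,0],Rm[0,0])).round(2),'F',s['ft_force'].round(1),'T',s['torque'].round(3),'tau7',s['tau'][6].round(3),'j7',s['joint_pos'][6].round(3),s['grip_width'].round(3))
E
python3 -c "
from h import *
st()"
```

```text
Traceback (most recent call last):
  File "h.py", line 20, in st
    print(s['clock'],s['position'].round(4),'yaw',np.degrees(np.arctan2(Rm[1,0],Rm[0,0])).round(2),'F',s['ft_force'].round(1),'T',s['torque'].round(3),'tau7',s['tau'][6].round(3),'j7',s['joint_pos'][6].round(3),s['grip_width'].round(3))
                                                                                                                                                                                                                   ^^^^^^^^^^^^^^^^^^^^^
AttributeError: 'float' object has no attribute 'round'
```

```bash
sed -i "s/s\['grip_width'\].round(3)/round(s['grip_width'],3)/; s/s\['tau'\]\[6\].round(3)/s['tau'].round(2)/" h.py
python3 -c "
from h import *
st()"
```

```text
3.95 [0.4892 0.1604 0.1145] yaw 148.05 F [-6.6 -4.6  9.5] T [-1.057  1.202 -0.014] tau7 [-1.650e+00 -4.274e+01  7.900e-01 -3.520e+01 -8.100e-01 -2.310e+00
 -2.000e-02] j7 0.659 0.151
```

move_arm(
  moves=[
    [[0, -0.06, 0], [0, 0, 0], 0],
    [[0, 0, 0], [0, 0, 5], 0],
    [[0, 0, 0], [0, 0, 0], 0],
  ],
)

```text
clock: 4.32
position: [0.489, 0.1603, 0.1145]
ee_rot: [0.317, 0.949, 0.0, 0.0]
ft_force: [-0.6, -1.3, 5.8]
grip_width: 0.155
```

```bash
python3 -c "
from h import *
st()
im=camera('wrist'); save('w3',im); st()"
```

```text
4.325 [0.489  0.1603 0.1145] yaw 143.09 F [-0.6 -1.3  5.8] T [-0.093  0.472 -0.02 ] tau7 [ -0.38 -43.23   2.2  -33.37  -0.08  -0.63  -0.81] j7 0.575 0.155
4.375 [0.4891 0.1603 0.1145] yaw 143.16 F [-2.3 -1.   6.3] T [-0.164  0.324 -0.019] tau7 [ -0.35 -43.21   2.17 -33.38  -0.06  -0.62  -0.22] j7 0.576 0.157
```

View pics/w3.png

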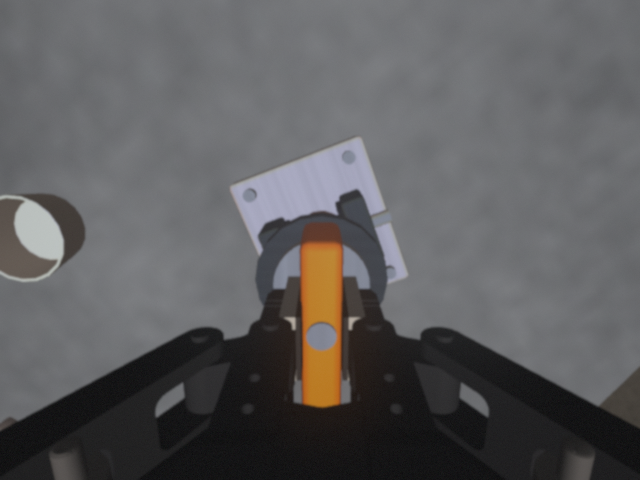

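The bar is gripped squarely and the fingers hide the marks. The yaw dropped, which is clockwise. I'll turn on in small steps and watch the z torque.

move_arm(
  moves=[
    [[0, 0, 0], [0, 0, 4], 0],
    [[0, 0, 0], [0, 0, 0], 0],
  ],
)

```text
clock: 4.62
position: [0.4891, 0.1603, 0.1146]
ee_rot: [0.349, 0.937, 0.0, 0.0]
ft_force: [-1.3, -0.3, 5.3]
grip_width: 0.157
```

```bash
python3 -c "
from h import *
st()"
```

```text
4.625 [0.4891 0.1603 0.1146] yaw 139.12 F [-1.3 -0.3  5.3] T [-0.149  0.366 -0.036] tau7 [ -0.36 -43.1    2.22 -33.37  -0.07  -0.6   -0.53] j7 0.507 0.157
```

move_arm(
  moves=[
    [[0, 0, 0], [0, 0, 4], 0],
    [[0, 0, 0], [0, 0, 0], 0],
  ],
)

```text
clock: 4.88
position: [0.4891, 0.1603, 0.1146]
ee_rot: [0.382, 0.924, 0.0, 0.0]
ft_force: [-2.2, -0.4, 6.0]
grip_width: 0.153
```

```bash
python3 -c "
from h import *
st()"
```

```text
4.875 [0.4891 0.1603 0.1146] yaw 135.12 F [-2.2 -0.4  6. ] T [-0.169  0.24   0.007] tau7 [ -0.36 -43.03   2.27 -33.35  -0.08  -0.58  -0.53] j7 0.438 0.153
```

move_arm(
  moves=[
    [[0, 0, 0], [0, 0, 4], 0],
    [[0, 0, 0], [0, 0, 0], 0],
  ],
)

```text
clock: 5.12
position: [0.4891, 0.1603, 0.1145]
ee_rot: [0.414, 0.91, 0.0, 0.0]
ft_force: [-1.9, -1.2, 5.6]
grip_width: 0.154
```

```bash
python3 -c "
from h import *
st()"
```

```text
5.125 [0.4891 0.1603 0.1145] yaw 131.12 F [-1.9 -1.2  5.6] T [-0.207  0.293 -0.052] tau7 [ -0.36 -42.95   2.32 -33.33  -0.08  -0.56  -0.53] j7 0.37 0.154
```

Turned 17° so far with no rise. Joint 7's torque is a clean, repeatable signal at −0.53, so I'll continue with the same pattern.

move_arm(
  moves=[
    [[0, 0, 0], [0, 0, 4], 0],
    [[0, 0, 0], [0, 0, 0], 0],
  ],
)

```text
clock: 5.38
position: [0.4891, 0.1603, 0.1146]
ee_rot: [0.445, 0.895, 0.001, 0.0]
ft_force: [-1.5, -1.7, 6.0]
grip_width: 0.152
```

```bash
python3 -c "
from h import *
st()"
```

```text
5.375 [0.4891 0.1603 0.1146] yaw 127.12 F [-1.5 -1.7  6. ] T [-0.199  0.334 -0.049] tau7 [ -0.36 -42.88   2.36 -33.3   -0.09  -0.53  -0.53] j7 0.302 0.152
```

move_arm(
  moves=[
    [[0, 0, 0], [0, 0, 4], 0],
    [[0, 0, 0], [0, 0, 0], 0],
  ],
)

```text
clock: 5.62
position: [0.4891, 0.1603, 0.1146]
ee_rot: [0.476, 0.879, 0.001, 0.0]
ft_force: [-1.0, -1.3, 4.7]
grip_width: 0.148
```

```bash
python3 -c "
from h import *
st()"
```

```text
5.625 [0.4891 0.1603 0.1146] yaw 123.12 F [-1.  -1.3  4.7] T [-0.189  0.207 -0.003] tau7 [ -0.37 -42.8    2.4  -33.28  -0.1   -0.51  -0.53] j7 0.233 0.148
```

move_arm(
  moves=[
    [[0, 0, 0], [0, 0, 2], 0],
  ],
)

```text
clock: 5.75
position: [0.4891, 0.1603, 0.1146]
ee_rot: [0.491, 0.871, 0.001, 0.0]
ft_force: [-1.7, -0.6, 6.1]
grip_width: 0.152
```

```bash
python3 -c "
from h import *
st()
save('t4',camera('top'));save('s4',camera('scene'));st()
a=cv2.imread('pics/t4.png')[200:350,100:300];b=cv2.imread('pics/s4.png')[150:300,280:480]
cv2.imwrite('pics/ts4.png',cv2.resize(np.hstack([a,b]),(800,300),interpolation=cv2.INTER_CUBIC))"
```

```text
5.75 [0.4891 0.1603 0.1146] yaw 121.15 F [-1.7 -0.6  6.1] T [-0.244  0.246  0.01 ] tau7 [ 1.000e-02 -4.278e+01  2.320e+00 -3.328e+01 -1.100e-01 -4.900e-01
  8.100e-01] j7 0.199 0.152
5.85 [0.4891 0.1603 0.1146] yaw 121.13 F [-1.1 -1.2  5.2] T [-0.199  0.205 -0.021] tau7 [ -0.34 -42.76   2.41 -33.27  -0.1   -0.5   -0.38] j7 0.199 0.148
```

View pics/ts4.png

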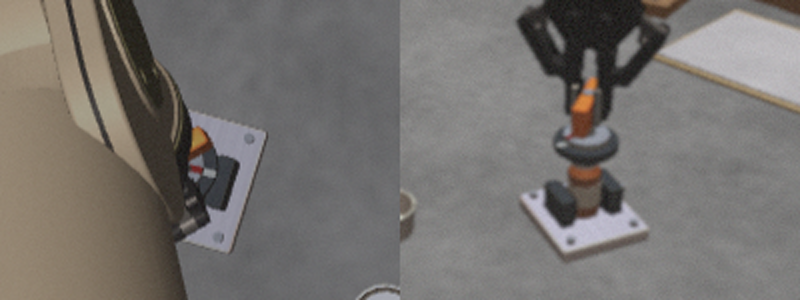

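The top camera still sees both marks in line, red at about (199,285) and white at about (204,285), so the clutch hasn't slipped yet. I'll measure the mark angles about the axis from that view.

```bash
cat >> h.py <<'E'
AX=np.array([.4891,.1603])
def marks(im,show=True):
    """angles (deg, world) of red mark on disc and white mark on chuck, top camera"""
    ci=camera_info('top'); h=cv2.cvtColor(im,cv2.COLOR_RGB2HSV).astype(int); v,u=np.mgrid[255:315,150:235]; v=v.ravel();u=u.ravel()
    H=h[v,u]; out=[]
    for z,r0,r1,sel in [(.102,9,24,((H[:,0]<6)|(H[:,0]>168))&(H[:,1]>90)),(.096,21,31,(H[:,1]<40)&(H[:,2]>135))]:
        P=np.array([ray(ci,a,b,z)[:2] for a,b in zip(u,v)])-AX; r=np.hypot(*P.T)*1000
        k=sel&(r>r0)&(r<r1); p=P[k]; 
        out.append((int(k.sum()), np.degrees(np.arctan2(*p.mean(0)[::-1])).round(1), (np.hypot(*p.mean(0))*1000).round(1)) if k.any() else (0,np.nan,0))
    return out, 'slip', round(out[1][1]-out[0][1],1)
E
python3 - <<'E'
from h import *
for n in ['top0','t4']: print(marks(cv2.cvtColor(cv2.imread(f'pics/{n}.png'),cv2.COLOR_BGR2RGB)))
E
```

```text
([(23, np.float64(-75.2), np.float64(13.9)), (35, np.float64(-110.0), np.float64(6.1))], 'slip', np.float64(-34.8))
([(18, np.float64(-100.7), np.float64(17.8)), (12, np.float64(-101.7), np.float64(25.9))], 'slip', np.float64(-1.0))
```

move_arm(
  moves=[
    [[0, 0, 0], [0, 0, 4], 0],
    [[0, 0, 0], [0, 0, 0], 0],
  ],
)

```text
clock: 6.1
position: [0.4892, 0.1603, 0.1146]
ee_rot: [0.522, 0.853, 0.001, 0.0]
ft_force: [-0.9, -0.8, 5.6]
grip_width: 0.151
```

```bash
python3 -c "
from h import *
st();im=camera('top');save('t5',im);print(marks(im))"
```

```text
6.1 [0.4892 0.1603 0.1146] yaw 117.12 F [-0.9 -0.8  5.6] T [-0.206  0.237 -0.051] tau7 [ -0.37 -42.68   2.46 -33.25  -0.12  -0.48  -0.53] j7 0.131 0.151
([(19, np.float64(-104.5), np.float64(17.1)), (12, np.float64(-99.8), np.float64(24.5))], 'slip', np.float64(4.7))
```

move_arm(
  moves=[
    [[0, 0, 0], [0, 0, 4], 0],
    [[0, 0, 0], [0, 0, 0], 0],
  ],
)

```text
clock: 6.4
position: [0.4892, 0.1603, 0.1145]
ee_rot: [0.551, 0.834, 0.001, 0.0]
ft_force: [-1.2, -0.2, 5.3]
grip_width: 0.153
```

```bash
python3 -c "
from h import *
st();im=camera('top');save('t6',im);print(marks(im))
cv2.imwrite('pics/m6.png',cv2.resize(np.hstack([cv2.imread(f'pics/{n}.png')[260:310,180:225] for n in ['t4','t5','t6']]),None,fx=5,fy=5,interpolation=cv2.INTER_CUBIC))"
```

```text
6.4 [0.4892 0.1603 0.1145] yaw 113.12 F [-1.2 -0.2  5.3] T [-0.21   0.27  -0.074] tau7 [ -0.38 -42.6    2.5  -33.23  -0.13  -0.46  -0.53] j7 0.062 0.153
([(17, np.float64(-108.5), np.float64(17.4)), (12, np.float64(-109.9), np.float64(26.0))], 'slip', np.float64(-1.4))
```

View pics/m6.png

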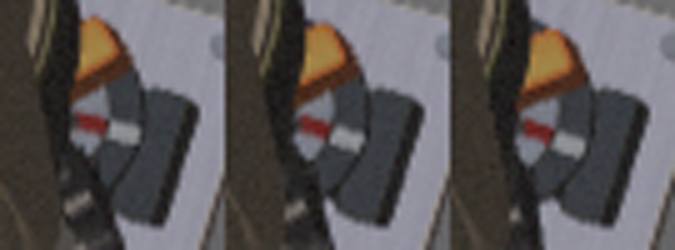

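The marks are still in line in all three crops, and white has followed to −110°. After 35° of turning there's no slip yet.

move_arm(
  moves=[
    [[0, 0, 0], [0, 0, 4], 0],
    [[0, 0, 0], [0, 0, 0], 0],
  ],
)

```text
clock: 6.7
position: [0.4892, 0.1604, 0.1146]
ee_rot: [0.58, 0.815, 0.001, 0.0]
ft_force: [-1.2, -0.5, 5.2]
grip_width: 0.157
```

```bash
python3 -c "
from h import *
st();im=camera('top');save('t7',im);print(marks(im))"
```

```text
6.7 [0.4892 0.1604 0.1146] yaw 109.13 F [-1.2 -0.5  5.2] T [-0.19   0.214 -0.033] tau7 [ -0.41 -42.51   2.51 -33.21  -0.14  -0.44  -0.51] j7 -0.006 0.157
([(20, np.float64(-110.7), np.float64(17.1)), (12, np.float64(-110.5), np.float64(26.0))], 'slip', np.float64(0.2))
```

move_arm(
  moves=[
    [[0, 0, 0], [0, 0, 4], 0],
    [[0, 0, 0], [0, 0, 0], 0],
  ],
)

```text
clock: 7.0
position: [0.4892, 0.1603, 0.1145]
ee_rot: [0.608, 0.794, 0.001, 0.0]
ft_force: [-0.4, -0.9, 6.3]
grip_width: 0.152
```

```bash
python3 -c "
from h import *
st();im=camera('top');save('t8',im);print(marks(im))"
```

```text
7.0 [0.4892 0.1603 0.1145] yaw 105.13 F [-0.4 -0.9  6.3] T [-0.205  0.167 -0.026] tau7 [ -0.43 -42.42   2.54 -33.19  -0.16  -0.42  -0.51] j7 -0.074 0.152
([(21, np.float64(-116.4), np.float64(17.3)), (12, np.float64(-110.5), np.float64(26.0))], 'slip', np.float64(5.9))
```

move_arm(
  moves=[
    [[0, 0, 0], [0, 0, 4], 0],
    [[0, 0, 0], [0, 0, 0], 0],
  ],
)

```text
clock: 7.3
position: [0.4892, 0.1603, 0.1145]
ee_rot: [0.635, 0.772, 0.001, 0.0]
ft_force: [-1.2, -0.8, 5.7]
grip_width: 0.149
```

```bash
python3 -c "
from h import *
st();im=camera('top');save('t9',im);print(marks(im))"
```

```text
7.3 [0.4892 0.1603 0.1145] yaw 101.13 F [-1.2 -0.8  5.7] T [-0.246  0.098  0.018] tau7 [ -0.44 -42.34   2.58 -33.17  -0.17  -0.4   -0.51] j7 -0.143 0.149
([(18, np.float64(-120.3), np.float64(17.4)), (12, np.float64(-110.5), np.float64(26.0))], 'slip', np.float64(9.8))
```

White has held at −110.5° for three frames while red moves on, and the joint 7 torque stepped at the same moment. The cap is tight and the slip is about 10°. I'll go 6° further.

move_arm(
  moves=[
    [[0, 0, 0], [0, 0, 6], 0],
    [[0, 0, 0], [0, 0, 0], 0],
    [[0, 0, 0], [0, 0, 0], 0],
  ],
)

```text
clock: 7.72
position: [0.4892, 0.1603, 0.1146]
ee_rot: [0.674, 0.738, 0.001, 0.0]
ft_force: [-1.0, -1.1, 5.0]
grip_width: 0.155
```

```bash
python3 -c "
from h import *
st();im=camera('top');save('t10',im);print(marks(im))"
```

```text
7.725 [0.4892 0.1603 0.1146] yaw 95.18 F [-1.  -1.1  5. ] T [-0.245  0.162 -0.018] tau7 [-3.900e-01 -4.220e+01  2.640e+00 -3.315e+01 -1.700e-01 -3.800e-01
  1.000e-02] j7 -0.244 0.155
([(22, np.float64(-122.9), np.float64(16.1)), (13, np.float64(-110.2), np.float64(26.1))], 'slip', np.float64(12.7))
```

Slip is about 13° by the marks and about 16° by the tool yaw, inside the target. Now I'll release and go straight up.

move_arm(
  moves=[
    [[0, 0, 0], [0, 0, 0], 0.5],
    [[0, 0, 0], [0, 0, 0], 1],
    [[0, 0, 0], [0, 0, 0], 1],
    [[0, 0, 0], [0, 0, 0], 1],
    [[0, 0, 0], [0, 0, 0], 1],
  ],
)

```text
clock: 8.4
position: [0.4887, 0.1602, 0.1138]
ee_rot: [0.675, 0.738, -0.0, -0.0]
ft_force: [0.1, 1.2, 0.8]
grip_width: 1.001
```

move_arm(
  moves=[
    [[0, 0, -0.5], [0, 0, 0], 1],
    [[0, 0, -1], [0, 0, 0], 1],
    [[0, 0, -1], [0, 0, 0], 1],
    [[0, 0, -1], [0, 0, 0], 1],
    [[0, 0, -1], [0, 0, 0], 1],
  ],
)

```text
clock: 9.02
position: [0.4888, 0.1601, 0.2281]
ee_rot: [0.675, 0.738, 0.0, 0.0]
ft_force: [0.4, 0.6, -0.5]
grip_width: 1.001
```

```bash
python3 -c "
from h import *
st();im=camera('top');save('t11',im);print(marks(im)); save('w11',camera('wrist'))
a=cv2.resize(cv2.imread('pics/t11.png')[240:330,150:240],(400,400),interpolation=cv2.INTER_CUBIC)
b=cv2.resize(cv2.imread('pics/w11.png')[140:300,240:400],(400,400),interpolation=cv2.INTER_CUBIC)
cv2.imwrite('pics/fin.png',np.hstack([a,b]))"
```

```text
9.025 [0.4888 0.1601 0.2281] yaw 95.09 F [ 0.4  0.6 -0.5] T [-0.039 -0.03  -0.01 ] tau7 [  0.35 -39.59   1.52 -37.32  -0.09  -0.81   0.1 ] j7 -0.286 1.001
([(21, np.float64(-127.0), np.float64(16.9)), (52, np.float64(175.8), np.float64(10.0))], 'slip', np.float64(302.8))
```

View pics/fin.png

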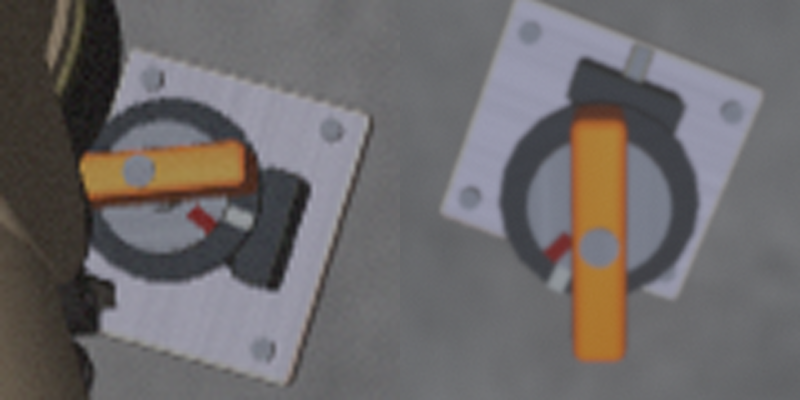

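Clear view: red is at −127° and white at −110.4°, so red is about 16° past white. The tool is free, about 85 mm above the bar. Handing in.

```bash
python3 -c "
from h import *
print(hand_in())"
```

```text
the job is handed in; nothing more can be done
None
```

The amber cap is tight and the orange clutch has slipped about 16°, inside the 10 to 25° asked for. I gripped the orange bar across its width and turned it clockwise about 53° in small steps. Then I let go, rose straight up and handed in just after 9 s.

- **Tight:** the white mark held still at −110.5° while the red mark moved on, after about 37° of turning.
- **Slip:** the last clear top view put red about 16° past white (−127° against −110.4°), and the tool's turn since the cap went tight also gives about 16°. An earlier reading while still gripping gave 12.7° from the marks; I think the gripper was partly hiding the red mark.
- **Script reading that failed:** after release the script's automatic white-mark reading was invalid, as it picked up other bright pixels. The 16° therefore uses the earlier, unmoved white angle. In the final picture, red is visibly a little past white.
- **Force signals:** the wrist torque was too noisy to show the slip, and joint 7's torque changed only slightly. The marks decided when to stop.
- **At the end:** the gripper was open about 85 mm above the bar with near-zero force. The arm never went near the blue driver, but I did not re-measure it.

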